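# Shut and latch the rotary-tool case

## Task

The rotary tool is packed away: push the lid of its grey case all the way shut with the fingertips, without slamming it, and then push the two blue latches on the case's front fully home against the lid, in either order. Do it all by pushing: do not lift the case or shove it along the bench, and leave the battery, the oil bottle and the tape measure beside it where they stand.

Things in the scene. Friction and masses are not known exactly. Their poses are not given: they have to be found in the camera images.
- case: Grey plastic case, loose on the bench, about 2.7 kg; slides if pushed with over about 12 N. Base 160 (its x) by 300 (its y) by 70 mm high, 95 mm with the lid shut. Origin: centre of underside; z up; the front, with two latches and a handle, looks along its -x, towards the robot. Handle: fixed 12 mm bar, 30 mm out from the front, 30 mm above the bench, 58 mm either side of the middle.
- lid_hinge (a point): Middle of the lid's hinge line, at (82, 0, 70) mm in the case's frame; the line runs along the case's y.
- lid (a joint): Lid angle: 0 is shut (lid level on the base), it grows as the lid swings up and back, 1.57 stands upright; end stops at 0 and 1.75. The hinge is stiff: the lid stays wherever it is left, and takes about 3 N at its free edge to move.
- lid_edge (a point): Middle of the lid's free edge, on its outer face: 165 mm from the hinge line along the lid, 25 mm out of the hinge plane. The lid is a 25 mm deep shell, 306 mm wide; its flat outer face is on top when shut and faces away from the robot when upright. With the lid shut this point is at (-83, 0, 95) mm in the case's frame.
- latch_left (a joint): Angle of the left latch (at the case's +y end): 0 is fully home, upright and flat against the front; it grows as the latch tips outwards (to the case's -x) and down; end stops at 0 and 1.3. Stiff pivot, stays where it is left, 1 to 2 N to push. Starts 0.35 to 0.65 open; a rubber fingertip grips its end, so push it in and up along its arc: straight in, a wide open one may jam and slide the case.
- latch_left_tip (a point): Middle of the outer face of the left latch at its free end. The latch is a blue plate 40 mm wide, 50 mm long and 5 mm thick, its outer face 6 mm out from the pivot line, pivoted at its lower edge at (-84, 95, 34) mm in the case's frame.
- latch_right (a joint): Angle of the right latch (at the case's -y end), as for the left one.
- latch_right_tip (a point): The same point of the right latch, which is pivoted at (-84, -95, 34) mm in the case's frame.
- battery: Dark grey and red drill battery standing upright, 74 by 60 mm, 84 mm high, 0.55 kg, loose; origin at the centre of its underside. It, the oil bottle and the tape measure stand left of, right of and in front of the case, in any arrangement.
- oiler: White oil bottle with a red cap, 44 mm across, 105 mm high, loose; origin at the centre of its underside.
- tape: Yellow tape measure standing on edge, 66 by 34 mm, 58 mm high, loose; origin at the centre of its underside.
- vice: Teal drill-press vice bolted to the bench, left of the work; 200 by 170 mm, 72 mm high, its screw and handle reaching 172 mm from the origin along its -x; origin at the centre of its underside. Not part of the job.
Things that resemble listed ones, but are neither listed nor needed, are in the scene too. Of the things that look like the tape, the middle-sized one is meant.

How it is judged (in metres and radians):
On the way, in this order (a step that is already met when the one before it is completed fails the run):
1. the lid is shut while both latches still stand open (value of joint lid below 0.04 rad and value of joint each of latch_left, latch_right above 0.2 rad), for 0.2 s.
2. both latches are pushed home (value of joint lid below 0.04 rad and value of joint each of latch_left, latch_right below 0.08 rad), for 0.2 s.
At the end, for the whole second after the job is handed in: The lid is within 0.04 rad of shut and at rest, both latches are within 0.08 rad of home, the case stands flat and still within 40 mm of where it was, and the battery, oil bottle and tape measure stand upright within 15 mm of where they were (all of step 2 and distance of case from where it was at the start of the episode below 0.04 m and angle between case's own z axis and vertical below 0.05 rad and linear speed of case below 0.01 m/s and velocity of joint lid between -0.05 and 0.05 rad/s and distance of each of battery, oiler, tape from where it was at the start of the episode below 0.015 m and angle between each of battery, oiler, tape's own z axis and vertical below 0.1 rad); the robot touches nothing.
It fails at once if the lid is slammed (swings shut faster than 4 rad/s) (velocity of joint lid below -4 rad/s).
It fails at once if the case is lifted by 10 mm or tipped by 0.12 rad (height (world z) of case above 0.01 m or angle between case's own z axis and vertical above 0.12 rad).
It fails at once if the case is shoved more than 40 mm (distance of case from where it was at the start of the episode above 0.04 m).
It fails at once if the battery, oil bottle or tape measure is moved more than 15 mm or tipped (distance of any of battery, oiler, tape from where it was at the start of the episode above 0.015 m or angle between any of battery, oiler, tape's own z axis and vertical above 0.2 rad).
It also fails if it takes over 51 s, if anything falls off the work surface, if the arm or the gripper's body presses on something with over 40 N, if the wrist force passes 120 N, or if a joint passes its speed limit or range.

## Robot

A 6-joint arm with a two-finger parallel gripper is mounted at the origin on the work surface. World frame = base frame: x ahead of the robot, y to its left, z up, the work surface at z = 0. Lengths are in mm, angles in rad, forces in N, time in s.
With the tool pointing down it reaches from about 275 to 775 mm from the base axis. Payload 14.6 kg.
Tool frame: the origin (TCP) lies at the very end of the fingers, on their centre line; the grasp point (between the pads) lies env.grip_point_offset behind it (env.grip_point_offset is the distance from the TCP to the grasp point, in mm); z points along the fingers, y is the line along which they close (so a half turn about z gives the same grasp; the last joint's range is limited). The gripper opens to 85 mm and grips with 20 to 120 N. Pads are 22 mm wide; open, the fingers measure 114 mm over their backs; the gripper's body (76 mm by 85 mm) begins 54 mm behind the grasp point. The pads swing forward as they close: fully open they stand 13 mm farther back than shut.
Start: joints at [1.118, 0.263, -0.048, 1.259, 0, 1.415], TCP at [154.049, 501.894, 231.278] pointing down, gripper open.
Joint ranges: [-2.65, 2.65], [-0.89, 1.7], [-1.18, 1.37], [-2.13, 2.11], [-1.35, 1.29], [-3.14, 3.14]. Speed limits (rad/s): [1.89, 1.89, 2.57, 2.79, 3.14, 3.14].

## Interface

Orientations are given as a 3x3 rotation matrix whose columns are the frame's x, y, z axes.
In Python, from bench import env gives the robot as it stands.
- The arm moves only by the shell command python3 -m inch 'ROWS' [FORCE]. ROWS is JSON, one flat list of numbers, 7 for each row, row after row: the opening, from 0 (shut) to 1 (fully open), then the shift along the world's x, y, z in cm, then the turn, a rotation vector about the world's x, y, z in rad. A call has exactly 10 rows; each row is the pose to reach, as a shift and turn from the pose commanded when the call began; what a row does not reach only later rows make up. A row lasts 1/10 s, in which the tool goes at most 50 mm and 8.59 degrees, less where a joint would pass 70% of its speed; a pose out of reach is approached as far as the arm can. A call with a gripper value outside its range is refused whole. The fingers move at their own pace and stop on an object; FORCE is the grip in N (left out, the last holds). Time passes only in rows, so rows that repeat a pose let the fingers close, or fill a call up. It gives the time, the measured TCP pose, the force, the opening and the grip force at its end, in the units of the state.
- env.observe(): the state, without advancing time (a new reading comes with each control period).
- env.read_camera(name): name is "scene" or "top" or "wrist"; returns the picture (420x560x3 uint8, blue, green, red); there is no depth.
- env.camera_params(name): a dict with "intrinsics" (3x3 intrinsics, pixels), "T" (4x4, takes a point from camera to world coordinates); the wrist camera has in their place "tool_from_camera" (4x4, takes a point from camera to tool coordinates, whose origin is the TCP and whose axes are the flange's). Camera axes: x right, y down, z forward; pixel columns grow to the right and rows downward; lengths in mm; the calibration is good to about 2 mm. A picture is of the moment at which its call begins: read the wrist's pose just before it. camera_params takes no time and is no camera call.
- env.sign_off(): hands the job in; it is judged then, once.
The state is a dict: "time": time; "joints": joint angles; "joint_vel": joint speeds; "joint_torque": joint torques, N m; "position": TCP position; "tool_rot": TCP orientation; "contact_force": force on the tool from outside, world axes, zero at the start; "ft_torque": the same for the moment, N m; "grip_width": finger opening in mm; "finger_force": force on a finger pad.
Only numpy, scipy, OpenCV 4.12 (cv2) and the standard library are available. Lean on these libraries where they do the work, as an engineer would, in place of code of your own. Each camera call takes 0.05 s, during which the arm holds its last target. There are 200 camera calls.

## Working session

There is one attempt and no reset: what is moved stays moved. The work goes in short steps, Python scripts to look and compute and a shell command to move; the robot and the scene stay as the last step left them, time stands still between calls to the robot, and variables do not carry over. Pictures are saved under pics/ and viewed, at most 10 in all, crops included, and the job is handed in when it is done.

```bash
mkdir -p pics; ls
python3 - <<'E'
from bench import env
import cv2,numpy as np
for n in("scene","top"):
    im=env.read_camera(n); cv2.imwrite(f"pics/{n}0.png",im); p=env.camera_params(n); print(n,np.round(p["intrinsics"],1).tolist(),np.round(p["T"],3).tolist())
s=env.observe();print(s["time"],s["position"],np.round(s["tool_rot"],2).tolist(),env.grip_point_offset)
E
```

```text
pics
scene [[512.2, 0.0, 284.8], [0.0, 512.2, 198.8], [0.0, 0.0, 1.0]] [[0.809, 0.484, -0.334, 914.298], [0.588, -0.677, 0.443, -382.49], [-0.012, -0.554, -0.832, 1067.145], [0.0, 0.0, 0.0, 1.0]]
top [[421.1, 0.0, 273.1], [0.0, 421.1, 204.0], [0.0, 0.0, 1.0]] [[-0.002, -0.998, 0.057, 426.739], [-1.0, 0.003, 0.022, 135.59], [-0.022, -0.057, -0.998, 1336.555], [0.0, 0.0, 0.0, 1.0]]
0.1 [153.93637056 501.6660996  230.88598723] [[-0.96, 0.29, -0.0], [0.29, 0.96, -0.0], [0.0, -0.0, -1.0]] 18.700000000000003
```

View pics/scene0.png

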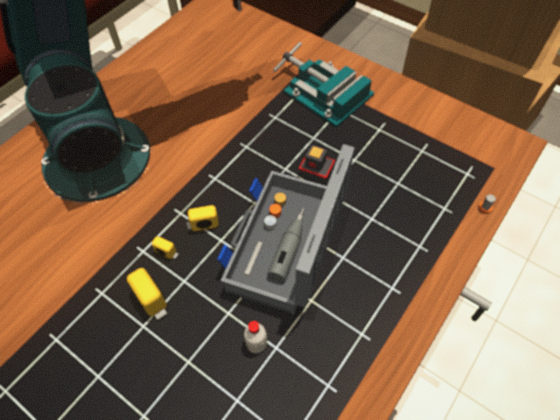

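View pics/top0.png

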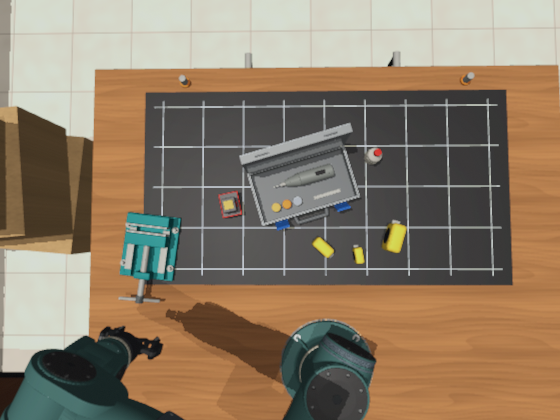

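The scene view shows the case with its lid about upright (hinge side along 300–350, 150–270) and blue latches at (257,188) and (226,257). In the top view the case spans (243–358, 125–223), the battery is at (230,204), the oiler at (374,156), and the yellow things at (323,247), (359,255) and (396,238).

Run:
```python
import cv2,numpy as np
a=cv2.imread("pics/top0.png")[110:270,210:410]; b=cv2.imread("pics/scene0.png")[140:310,180:360]
cv2.imwrite("pics/topc.png",cv2.resize(a,None,fx=3.75,fy=3.75,interpolation=cv2.INTER_CUBIC))
cv2.imwrite("pics/scc.png",cv2.resize(b,None,fx=3.5,fy=3.5,interpolation=cv2.INTER_CUBIC))
```

```text
(no output)
```

View pics/topc.png

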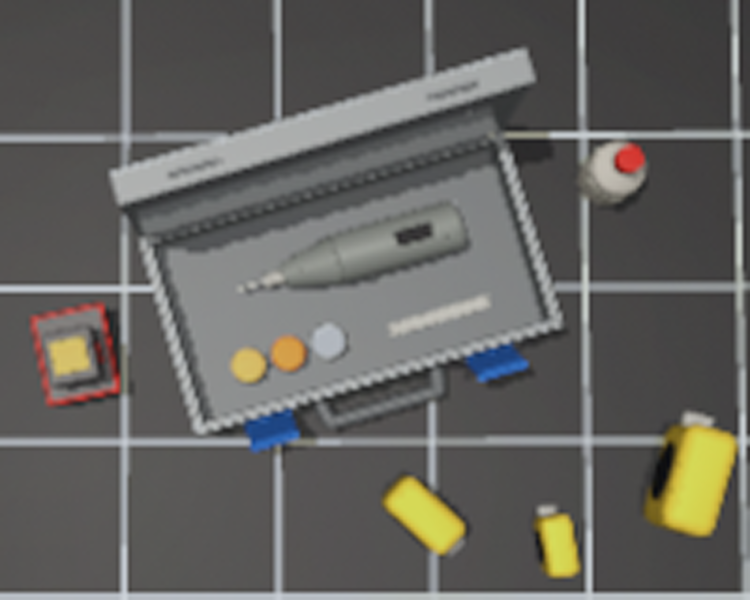

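View pics/scc.png

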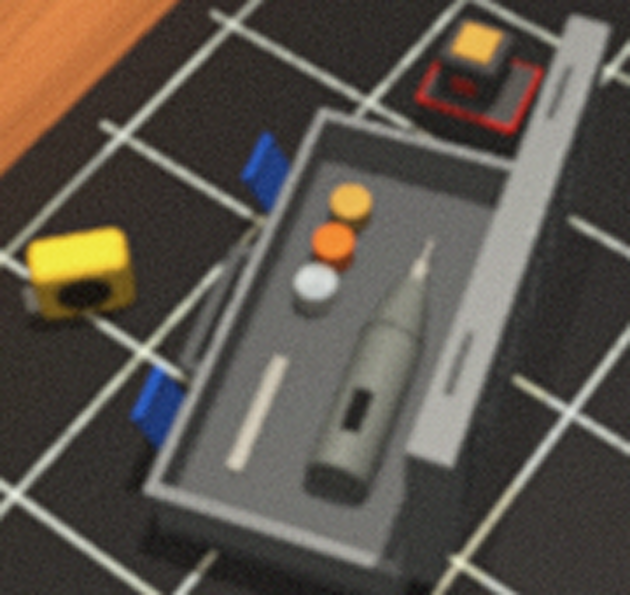

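The top crop shows the front rim corners at (200,432) and (560,327), and the lid edge strip from (112,172) to (535,80). The latch tips are near (275,443) and (507,374). The scene crop shows the same points, and the middle-sized tape is at about (425,515) in the top crop.

```bash
cat > h.py <<'E'
import numpy as np,cv2,json
from bench import env
P={n:env.camera_params(n) for n in("scene","top")}
def ray(n,uv):
    K,T=np.array(P[n]["intrinsics"]),np.array(P[n]["T"])
    d=T[:3,:3]@np.linalg.inv(K)@[uv[0],uv[1],1]; return T[:3,3],d/np.linalg.norm(d)
def plane(n,uv,z):
    o,d=ray(n,uv); return o+d*(z-o[2])/d[2]
def tri(t,s):
    (o1,d1),(o2,d2)=ray("top",t),ray("scene",s)
    k=np.linalg.lstsq(np.c_[d1,-d2],o2-o1,rcond=None)[0]
    a,b=o1+k[0]*d1,o2+k[1]*d2; return (a+b)/2,np.linalg.norm(a-b)
tc=lambda x,y:(210+x/3.75-.4,110+y/3.75-.4)
sc=lambda x,y:(180+x/3.5-.4,140+y/3.5-.4)
E
python3 - <<'E'
from h import *
for n,t,s in [("FL",(200,432),(325,112)),("FR",(560,327),(150,490)),("lidLo",(112,172),(608,25)),("lidRo",(527,50),(450,462)),("lidLi",(120,207),(570,15)),("lidRi",(535,80),(410,450)),
 ("laL1",(252,450),(268,132)),("laL2",(298,435),(242,178)),("laR1",(485,383),(157,365)),("laR2",(528,365),(133,412))]:
    p,e=tri(tc(*t),sc(*s)); print(n,p.round(0),round(e,1))
im=cv2.imread("pics/top0.png");h=cv2.cvtColor(im,cv2.COLOR_BGR2HSV)
m=cv2.inRange(h,(22,120,120),(35,255,255)); 
for c in cv2.findContours(m,0,2)[0]:
    if cv2.contourArea(c)>30:
        r=cv2.minAreaRect(c); b=cv2.boxPoints(r); print("yel",np.round(r[0]),np.round(r[1]),[plane("top",q,58)[:2].round(0).tolist() for q in b])
for n,u,z in [("bat",(75,353),84),("batnear",(120,390),60),("oil",(628,158),105)]: print(n,plane("top",tc(*u),z).round(0))
E
```

```text
FL [439. 196.  65.] 4.3
FR [523. -94.  61.] 3.9
lidLo [619. 249. 235.] 0.8
lidRo [705. -43. 235.] 2.7
lidLi [595. 244. 232.] 2.0
lidRi [684. -48. 233.] 2.7
laL1 [424. 153.  77.] 2.5
laL2 [434. 115.  76.] 2.0
laR1 [477. -31.  78.] 4.8
laR2 [490. -66.  83.] 1.2
yel [359. 255.] [17.  9.] [[368.0, -75.0], [372.0, -102.0], [323.0, -110.0], [319.0, -84.0]]
yel [323. 247.] [22. 11.] [[382.0, 50.0], [406.0, 25.0], [359.0, -21.0], [336.0, 3.0]]
yel [395. 237.] [17. 29.] [[364.0, -165.0], [448.0, -190.0], [434.0, -240.0], [350.0, -215.0]]
yel [276. 208.] [7. 7.] [[500.0, 167.0], [500.0, 146.0], [479.0, 146.0], [479.0, 167.0]]
yel [228. 204.] [7. 8.] [[510.0, 314.0], [510.0, 289.0], [489.0, 289.0], [489.0, 314.0]]
bat [500. 293.  84.]
batnear [471. 260.  60.]
oil [ 650. -143.  105.]
```

```bash
python3 -m inch '[0,0,0,4,0,0,0, 0,2,-2,8,0,0,0.1, 0,6,-5,9,0,0,0.2, 0,10,-8,9,0,0,0.3, 0,14,-11,9,0,0,0.4, 0,18,-14,9,0,0,0.5, 0,22,-17,9,0,0,0.57, 0,26,-20,9,0,0,0.57, 0,30,-22,9,0,0,0.57, 0,34,-25,9,0,0,0.57]' 30
cat >> h.py <<'E'
O=np.array([558,73,0.]);y=.283;R=np.array([[np.cos(y),-np.sin(y),0],[np.sin(y),np.cos(y),0],[0,0,1]])
w=lambda p:O+R@np.array(p,float)
c=lambda p:R.T@(np.array(p)-O)
E
python3 -c "
from h import *
s=env.observe();print(np.round(s['tool_rot'],3).tolist(),s['joints'].round(2),c(s['position']).round(1),((w([145,0,300])-s['position'])/10).round(1))"
```

```text
time: 1.1
position: [495.5, 250.8, 321.0]
tool_rot: [[-0.963, -0.269, -0.0], [-0.269, 0.963, 0.0], [0.0, 0.0, -1.0]]
contact_force: [0.6, 1.8, -0.1]
grip_width: 0.2
finger_force: 0.0
[[-0.963, -0.269, -0.0], [-0.269, 0.963, 0.0], [0.0, 0.0, -1.0]] [0.32 0.31 0.26 1.52 0.   0.05] [-10.4 188.2 321. ] [ 20.2 -13.7  -2.1]
```

```bash
python3 -m inch '[0,4,-2.7,0,0,0,0, 0,8,-5.4,0,0,0,0, 0,12,-8.1,0,0,0,0, 0,16,-10.8,0,0,0,0, 0,20.2,-13.7,0,0,0,0, 0,20.2,-13.7,-3,0,0,0, 0,20.2,-13.7,-7,0,0,0, 0,20.2,-13.7,-11,0,0,0, 0,20.2,-13.7,-12,0,0,0, 0,20.2,-13.7,-12,0,0,0]'; python3 -c "
from h import *
s=env.observe();print(c(s['position']).round(1),s['contact_force'])
import math
for a in (1.57,1.5,1.4,1.3,1.2,1.1,1,.9,.8,.7,.6,.5,.4,.3,.2,.1,0):
    f=lambda a,r=135:np.array([82-r*math.cos(a)+25*math.sin(a)+11,0,70+r*math.sin(a)+25*math.cos(a)])
    print(a,((w(f(a))-s['position'])/10).round(1).tolist())
cv2.imwrite('pics/sc2.png',env.read_camera('scene')[60:300,130:450])
"
```

```text
time: 2.1
position: [695.3, 114.9, 200.6]
tool_rot: [[-0.963, -0.269, -0.003], [-0.269, 0.963, -0.0], [0.003, 0.001, -1.0]]
contact_force: [-0.1, -0.3, -0.0]
grip_width: -0.3
finger_force: 0.0
[143.6   1.9 200.6] [-0.0916472  -0.34321667 -0.01270196]
1.57 [-2.4, -0.9, 0.4]
1.5 [-3.3, -1.2, 0.6]
1.4 [-4.6, -1.5, 0.7]
1.3 [-6.0, -1.9, 0.6]
1.2 [-7.3, -2.3, 0.4]
1.1 [-8.5, -2.7, 0.1]
1 [-9.8, -3.0, -0.3]
0.9 [-11.0, -3.4, -0.9]
0.8 [-12.1, -3.7, -1.6]
0.7 [-13.2, -4.0, -2.4]
0.6 [-14.1, -4.3, -3.4]
0.5 [-15.0, -4.6, -4.4]
0.4 [-15.8, -4.8, -5.5]
0.3 [-16.5, -5.0, -6.7]
0.2 [-17.0, -5.1, -7.9]
0.1 [-17.5, -5.3, -9.2]
0 [-17.8, -5.4, -10.6]
```

View pics/sc2.png

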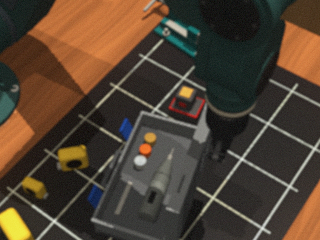

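The fingers now stand behind the lid at about (215,150) and touch nothing. I start pushing along the lid's arc.

```bash
python3 -m inch '[0,-1,-0.5,0.2,0,0,0, 0,-2,-0.8,0.4,0,0,0, 0,-3,-1.1,0.5,0,0,0, 0,-4,-1.4,0.6,0,0,0, 0,-5,-1.6,0.6,0,0,0, 0,-6,-1.9,0.6,0,0,0, 0,-7,-2.2,0.4,0,0,0, 0,-7.8,-2.5,0.2,0,0,0, 0,-8.5,-2.7,0.1,0,0,0, 0,-8.5,-2.7,0.1,0,0,0]'
```

```text
time: 3.15
position: [610.8, 87.7, 203.3]
tool_rot: [[-0.963, -0.269, 0.001], [-0.269, 0.963, -0.0], [-0.001, -0.0, -1.0]]
contact_force: [0.5, -0.3, 0.2]
grip_width: 0.2
finger_force: 0.2
```

```bash
python3 -c "
from h import *
cv2.imwrite('pics/sc3.png',cv2.hconcat([cv2.resize(env.read_camera('scene')[100:320,180:400],None,fx=1.8,fy=1.8),cv2.resize(env.read_camera('top')[90:290,220:420],(396,396))]))
"
```

```text
(no output)
```

View pics/sc3.png

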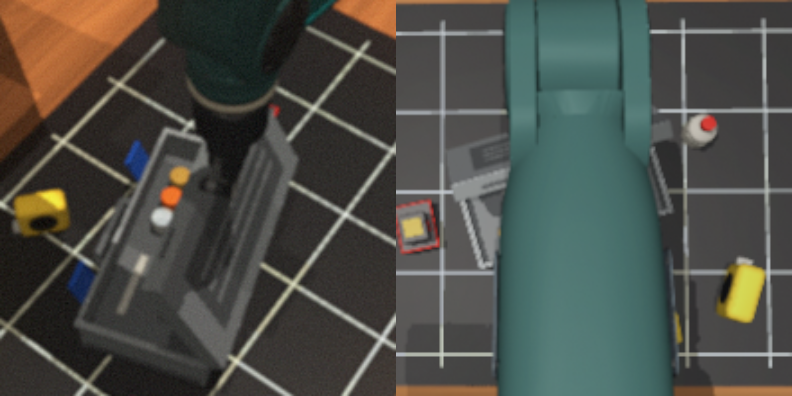

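The lid is leaning forward ahead of the fingers, with its outer face showing in the top half. The case and the items beside it are unmoved, so I continue.

```bash
python3 -m inch '[0,-0.7,-0.2,-0.2,0,0,0, 0,-1.3,-0.3,-0.4,0,0,0, 0,-1.9,-0.5,-0.7,0,0,0, 0,-2.5,-0.7,-1,0,0,0, 0,-3.1,-0.85,-1.35,0,0,0, 0,-3.6,-1,-1.7,0,0,0, 0,-4.15,-1.15,-2.1,0,0,0, 0,-4.7,-1.3,-2.5,0,0,0, 0,-5.1,-1.45,-3,0,0,0, 0,-5.6,-1.6,-3.5,0,0,0]' && python3 -m inch '[0,-0.5,-0.15,-0.5,0,0,0, 0,-0.9,-0.3,-1,0,0,0, 0,-1.3,-0.4,-1.5,0,0,0, 0,-1.7,-0.5,-2.1,0,0,0, 0,-2.1,-0.6,-2.7,0,0,0, 0,-2.4,-0.7,-3.3,0,0,0, 0,-2.6,-0.75,-3.9,0,0,0, 0,-2.9,-0.8,-4.5,0,0,0, 0,-3.1,-0.9,-5.1,0,0,0, 0,-3.1,-0.9,-5.1,0,0,0]'
```

```text
time: 4.25
position: [554.6, 71.8, 166.8]
tool_rot: [[-0.963, -0.269, -0.0], [-0.269, 0.963, 0.0], [0.0, 0.0, -1.0]]
contact_force: [-0.2, -0.6, 3.0]
grip_width: 0.0
finger_force: 1.1
time: 5.25
position: [523.4, 62.9, 115.4]
tool_rot: [[-0.963, -0.269, -0.001], [-0.269, 0.963, 0.0], [0.001, 0.001, -1.0]]
contact_force: [0.4, 0.2, 0.4]
grip_width: -0.0
finger_force: 0.0
```

```bash
python3 -m inch '[0,-0.2,0,-0.4,0,0,0, 0,-0.3,-0.1,-0.8,0,0,0, 0,-0.4,-0.1,-1.2,0,0,0, 0,-0.4,-0.1,-1.5,0,0,0, 0,-0.4,-0.1,-1.7,0,0,0, 0,-0.4,-0.1,-1.9,0,0,0, 0,-0.4,-0.1,-2,0,0,0, 0,-0.4,-0.1,-2.1,0,0,0, 0,-0.4,-0.1,-2.2,0,0,0, 0,-0.4,-0.1,-2.2,0,0,0]'
```

```text
time: 6.25
position: [520.1, 61.9, 94.9]
tool_rot: [[-0.963, -0.269, 0.001], [-0.269, 0.963, -0.0], [-0.001, -0.0, -1.0]]
contact_force: [-5.3, 0.8, 12.8]
grip_width: -0.4
finger_force: 6.4
```

```bash
python3 -m inch '[0,0,0,-0.2,0,0,0, 0,0,0,-0.2,0,0,0, 0,0,0,-0.2,0,0,0, 0,0,0,1,0,0,0, 0,0,0,4,0,0,0, 0,0,4,8,0,0,0, 0,-3,7,8,0,0,0, 0,-7,9,8,0,0,0, 0,-11,10,8,0,0,0, 0,-11,10,8,0,0,0]'; python3 -c "
from h import *
a=env.read_camera('scene');b=env.read_camera('top');cv2.imwrite('pics/s4.png',a);cv2.imwrite('pics/t4.png',b)
cv2.imwrite('pics/sc4.png',cv2.hconcat([cv2.resize(a[140:320,180:340],(400,450),interpolation=2),cv2.resize(b[110:270,230:372],(400,450),interpolation=2)]))
s=env.observe();print(c(s['position']).round(1),s['contact_force'].round(1))
"
```

```text
time: 7.25
position: [405.8, 162.9, 174.5]
tool_rot: [[-0.962, -0.271, -0.001], [-0.271, 0.962, 0.0], [0.001, 0.001, -1.0]]
contact_force: [-0.0, -0.3, -0.3]
grip_width: 0.1
finger_force: 0.0
[-117.3  127.   174.7] [0.4 0.2 0.8]
```

View pics/sc4.png

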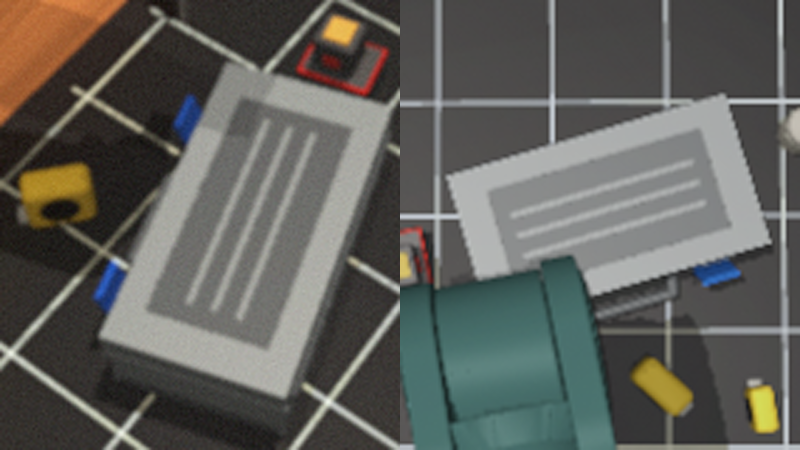

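The lid is shut flat with both latches still tipped out: (187,118) and (110,287) in the left half, (718,272) in the right. I check the case pose from the lid corners.

```bash
python3 -c "
from h import *
T=lambda x,y:(230+(x-400)*.355-.3,110+y*160/450-.3)
S=lambda x,y:(180+x*.4-.3,140+y*.4-.3)
for n,q in [('BL',T(448,176)),('BR',T(724,94)),('FR',T(770,242))]: print(n,c(plane('top',q,95)).round(1))
for n,q in [('FL',S(228,63)),('FR',S(103,338)),('BR',S(288,398)),('BL',S(395,97))]: print(n,c(plane('scene',q,95)).round(1))
for nm,f in (('scene','s4'),('top','t4')):
  m=cv2.inRange(cv2.cvtColor(cv2.imread(f'pics/{f}.png'),40),(105,140,60),(125,255,255))
  for k in cv2.findContours(m,0,2)[0]:
    if cv2.contourArea(k)>15: print(nm,[c(plane(nm,q,80)).round(0).tolist()[:2] for q in cv2.boxPoints(cv2.minAreaRect(k))])
s=env.observe()['position']
for p in [(-145,95,64),(-119,95,64),(-100,95,70)]: print(((w(p)-s)/10).round(2))
"
```

```text
BL [ 80.5 151.8  95. ]
BR [  81.5 -151.5   95. ]
FR [ -81.9 -152.    95. ]
FL [-79.9 149.1  95. ]
FR [ -76.5 -154.3   95. ]
BR [  85.9 -152.9   95. ]
BL [ 81.8 163.4  95. ]
scene [[-105.0, -122.0], [-107.0, -80.0], [-89.0, -82.0], [-87.0, -123.0]]
scene [[-108.0, 64.0], [-107.0, 112.0], [-89.0, 108.0], [-89.0, 60.0]]
top [[-86.0, -69.0], [-89.0, -115.0], [-109.0, -113.0], [-106.0, -67.0]]
[ -1.77  -3.85 -11.07]
[  0.73  -3.13 -11.07]
[  2.55  -2.59 -10.47]
```

```bash
python3 -m inch '[0,-1.8,-3.9,0,0,0,0, 0,-1.8,-3.9,-4,0,0,0, 0,-1.8,-3.9,-8,0,0,0, 0,-1.8,-3.9,-11,0,0,0, 0,-0.8,-3.6,-11,0,0,0, 0,0.2,-3.3,-11,0,0,0, 0,0.6,-3.2,-10.9,0,0,0, 0,1,-3.05,-10.8,0,0,0, 0,1.4,-2.95,-10.7,0,0,0, 0,1.4,-2.95,-10.7,0,0,0]'
```

```text
time: 8.35
position: [425.0, 132.6, 67.9]
tool_rot: [[-0.963, -0.269, 0.001], [-0.269, 0.963, 0.0], [-0.001, -0.0, -1.0]]
contact_force: [-0.2, -0.2, 0.6]
grip_width: 0.1
finger_force: 0.0
```

```bash
python3 -m inch '[0,0.2,0.06,0.05,0,0,0, 0,0.4,0.12,0.1,0,0,0, 0,0.6,0.17,0.15,0,0,0, 0,0.7,0.2,0.18,0,0,0, 0,0.8,0.23,0.2,0,0,0, 0,0.9,0.26,0.22,0,0,0, 0,1,0.29,0.22,0,0,0, 0,1.1,0.32,0.22,0,0,0, 0,1.1,0.32,0.22,0,0,0, 0,1.1,0.32,0.22,0,0,0]'; python3 -c "
from h import *
s=env.observe();print(c(s['position']).round(1),(R.T@s['contact_force']).round(1))"
```

```text
time: 9.35
position: [434.3, 135.5, 69.3]
tool_rot: [[-0.963, -0.269, -0.001], [-0.269, 0.963, -0.0], [0.001, 0.0, -1.0]]
contact_force: [-4.3, -1.3, 4.2]
grip_width: -0.2
finger_force: 2.5
[-101.3   94.5   69.3] [-4.5 -0.   4.2]
```

```bash
python3 -m inch '[0,0.05,0.01,0.05,0,0,0, 0,0.1,0.03,0.1,0,0,0, 0,0.15,0.04,0.15,0,0,0, 0,0.2,0.06,0.2,0,0,0, 0,0.2,0.06,0.2,0,0,0, 0,0.2,0.06,0.2,0,0,0, 0,0.2,0.06,0.2,0,0,0, 0,0.2,0.06,0.2,0,0,0, 0,0.2,0.06,0.2,0,0,0, 0,0.2,0.06,0.2,0,0,0]'; python3 -c "
from h import *
s=env.observe();print(c(s['position']).round(1),(R.T@s['contact_force']).round(1))"
```

```text
time: 10.35
position: [435.3, 135.9, 70.7]
tool_rot: [[-0.963, -0.269, -0.004], [-0.269, 0.963, -0.001], [0.004, 0.0, -1.0]]
contact_force: [-6.8, -0.7, -4.2]
grip_width: 0.1
finger_force: 3.4
[-100.3   94.7   70.7] [-6.7  1.3 -4.2]
```

```bash
python3 -m inch '[0,-1.5,-0.4,0,0,0,0, 0,-4.2,-1.2,1,0,0,0, 0,-4.2,-1.2,6,0,0,0, 0,-3,-5,6,0,0,0, 0,-1.9,-9,6,0,0,0, 0,-0.8,-13,6,0,0,0, 0,0.4,-17,6,0,0,0, 0,1.1,-19.4,6,0,0,0, 0,1.1,-19.4,3,0,0,0, 0,1.1,-19.4,3,0,0,0]';  python3 -c "
from h import *
a=env.read_camera('scene');b=env.read_camera('top')
cv2.imwrite('pics/sc5.png',cv2.hconcat([cv2.resize(a[140:320,180:340],(400,450),interpolation=2),cv2.resize(b[110:270,230:372],(400,450),interpolation=2)]))
s=env.observe();print(c(s['position']).round(1))
for p in [(-145,-95,64),(-119,-95,64),(-112,-95,66),(-100,-95,70)]: print(((w(p)-s['position'])/10).round(2))
"
```

```text
time: 11.35
position: [446.8, -58.1, 99.4]
tool_rot: [[-0.964, -0.267, -0.003], [-0.267, 0.964, 0.001], [0.003, 0.002, -1.0]]
contact_force: [-2.1, 0.4, 0.0]
grip_width: 0.1
finger_force: 0.0
[-142.4  -94.5  101.7]
[-0.23 -0.12 -3.77]
[ 2.26  0.6  -3.77]
[ 2.93  0.8  -3.57]
[ 4.09  1.14 -3.17]
```

View pics/sc5.png

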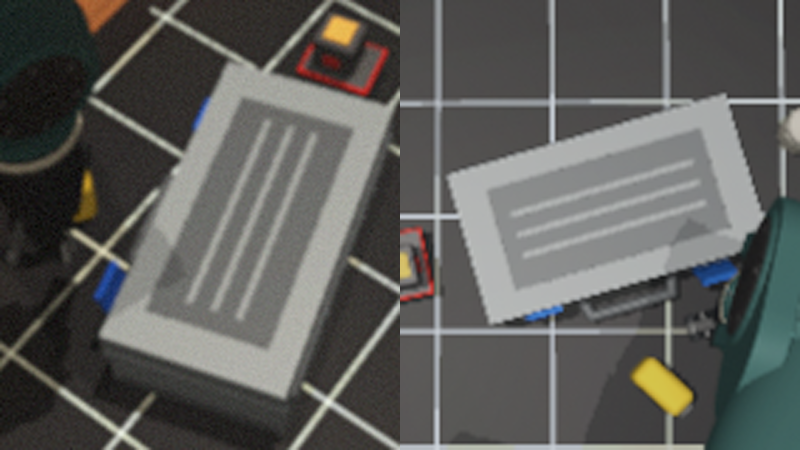

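The left latch now lies close against the front as a thin sliver at (543,313), and the right one is still open at (715,273). The case and its neighbours haven't moved.

```bash
python3 -m inch '[0,-0.2,-0.1,-2,0,0,0, 0,-0.2,-0.1,-3.7,0,0,0, 0,0.8,0.2,-3.7,0,0,0, 0,1.8,0.5,-3.7,0,0,0, 0,2.2,0.6,-3.7,0,0,0, 0,2.5,0.7,-3.6,0,0,0, 0,2.8,0.8,-3.5,0,0,0, 0,3.1,0.85,-3.4,0,0,0, 0,3.4,0.95,-3.35,0,0,0, 0,3.4,0.95,-3.35,0,0,0]' && python3 -m inch '[0,0.2,0.06,0.05,0,0,0, 0,0.3,0.09,0.1,0,0,0, 0,0.4,0.12,0.15,0,0,0, 0,0.5,0.14,0.18,0,0,0, 0,0.6,0.17,0.2,0,0,0, 0,0.6,0.17,0.2,0,0,0, 0,0.6,0.17,0.2,0,0,0, 0,0.6,0.17,0.2,0,0,0, 0,0.6,0.17,0.2,0,0,0, 0,0.6,0.17,0.2,0,0,0]'; python3 -c "
from h import *
s=env.observe();print(c(s['position']).round(1),(R.T@s['contact_force']).round(1))"
```

```text
time: 12.45
position: [482.5, -48.3, 68.1]
tool_rot: [[-0.963, -0.269, 0.0], [-0.269, 0.963, 0.0], [-0.0, -0.0, -1.0]]
contact_force: [0.2, 0.0, -1.1]
grip_width: -0.0
finger_force: 0.0
time: 13.45
position: [488.0, -46.6, 69.9]
tool_rot: [[-0.963, -0.269, -0.0], [-0.269, 0.963, 0.0], [0.0, 0.0, -1.0]]
contact_force: [-1.4, 0.9, -0.1]
grip_width: -0.4
finger_force: 1.0
[-100.6  -95.3   69.9] [-1.1  1.3 -0.1]
```

```bash
python3 -m inch '[0,0.1,0.03,0.05,0,0,0, 0,0.2,0.06,0.1,0,0,0, 0,0.25,0.07,0.1,0,0,0, 0,0.3,0.08,0.1,0,0,0, 0,0.3,0.08,0.1,0,0,0, 0,0.3,0.08,0.1,0,0,0, 0,0.3,0.08,0.1,0,0,0, 0,0.3,0.08,0.1,0,0,0, 0,0.3,0.08,0.1,0,0,0, 0,0.3,0.08,0.1,0,0,0]'; python3 -c "
from h import *
s=env.observe();print(c(s['position']).round(1),(R.T@s['contact_force']).round(1))"
```

```text
time: 14.45
position: [489.4, -46.1, 70.4]
tool_rot: [[-0.963, -0.268, -0.003], [-0.268, 0.963, -0.001], [0.004, -0.0, -1.0]]
contact_force: [-8.8, -5.3, -1.6]
grip_width: 0.3
finger_force: 5.1
[-99.1 -95.2  70.4] [-9.9 -2.7 -1.6]
```

```bash
python3 -m inch '[0,-1.5,-0.4,0,0,0,0, 0,-4.2,-1.2,1,0,0,0, 0,-4.2,-1.2,6,0,0,0, 0,-4.2,-1.2,10,0,0,0, 0,-5,-5,14,0,0,0, 0,-6,-9,15,0,0,0, 0,-7,-13,15,0,0,0, 0,-8,-17,15,0,0,0, 0,-9,-21,15,0,0,0, 0,-10,-25,15,0,0,0]'; python3 -c "
from h import *
a=env.read_camera('scene');b=env.read_camera('top')
cv2.imwrite('pics/sc6.png',cv2.hconcat([cv2.resize(a[140:320,180:340],(400,450),interpolation=2),cv2.resize(b[110:270,230:372],(400,450),interpolation=2)]))
for nm,i in (('scene',a),('top',b)):
  m=cv2.inRange(cv2.cvtColor(i,40),(105,140,60),(125,255,255))
  for k in cv2.findContours(m,0,2)[0]:
    if cv2.contourArea(k)>4: print(nm,[c(plane(nm,q,80)).round(0).tolist()[:2] for q in cv2.boxPoints(cv2.minAreaRect(k))])
"
```

```text
time: 15.45
position: [390.7, -297.6, 221.3]
tool_rot: [[-0.963, -0.269, 0.001], [-0.269, 0.963, -0.001], [-0.001, -0.001, -1.0]]
contact_force: [0.7, 0.1, -0.2]
grip_width: 0.2
finger_force: 0.0
top [[-83.0, 114.0], [-84.0, 76.0], [-90.0, 76.0], [-90.0, 114.0]]
top [[-82.0, -70.0], [-84.0, -113.0], [-90.0, -113.0], [-88.0, -70.0]]
```

View pics/sc6.png

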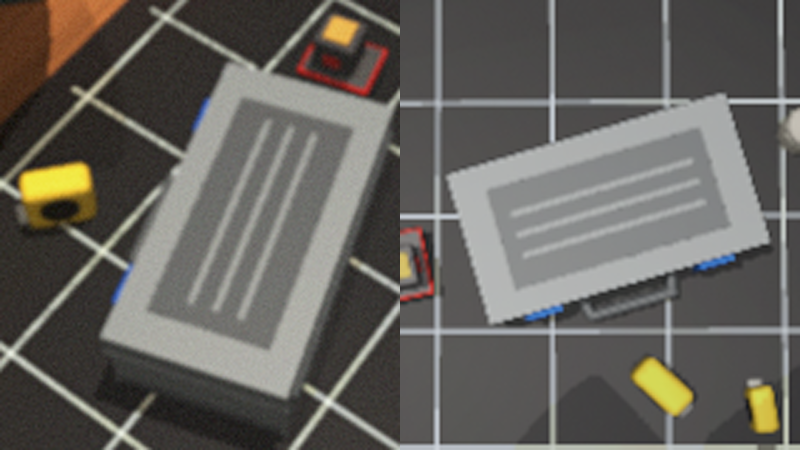

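The lid is shut and both latches are thin slivers at (543,313) and (715,263), with outer faces at -90 mm as they should be when home. Nothing else has moved.

```bash
python3 -m inch '[0,0,0,0,0,0,0, 0,0,0,0,0,0,0, 0,0,0,0,0,0,0, 0,0,0,0,0,0,0, 0,0,0,0,0,0,0, 0,0,0,0,0,0,0, 0,0,0,0,0,0,0, 0,0,0,0,0,0,0, 0,0,0,0,0,0,0, 0,0,0,0,0,0,0]'; python3 -c "
from bench import env
print(env.sign_off())"
```

```text
time: 16.55
position: [391.0, -295.8, 221.0]
tool_rot: [[-0.963, -0.269, -0.0], [-0.269, 0.963, 0.0], [-0.0, 0.0, -1.0]]
contact_force: [-0.6, 0.2, -0.6]
grip_width: -0.1
finger_force: 0.0
the job is handed in; nothing more can be done
None
```

I pushed the lid shut and both latches home, then handed the job in at about 16.6 s; the last pictures show the case, battery, oil bottle and tape measure where they stood, but the hand-in returned no verdict.

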